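Lower the five-probe head into its well block

ROBOT

A 7-joint arm with a two-finger parallel gripper is mounted at the origin on a cart in front of the work surface, level with it; the furniture and walls round the work are solid. World frame = base frame: x ahead of the robot, y to its left, z up, the work surface at z = 0. Lengths are in mm, angles in rad, forces in N, time in s.
With the tool pointing down it reaches from about 425 to 950 mm from the base axis. Payload 4.7 kg.
Tool frame: the origin (TCP) lies midway between the tips of the shut fingers; the grasp point (between the pads) lies 19 mm behind it (ctrl.tcp_to_grasp is the z of the grasp point in the tool frame, in mm); z points along the fingers, y is the line along which they close (so a half turn about z gives the same grasp; the last joint's range is limited). The gripper opens to 85 mm and grips with 20 to 120 N. Pads are 22 mm wide; open, the fingers measure 114 mm over their backs; the gripper's body (76 mm by 85 mm) begins 54 mm behind the grasp point. The pads swing forward as they close: fully open they stand 13 mm farther back than shut.
Start: joints at [1.075, 0.469, -0.049, 1.532, 0.024, 1.141, -0.082], TCP at [303.817, -602.78, 231.335] pointing down, gripper open.
Joint ranges: [-2.59, 2.59], [-0.33, 1.99], [-1.39, 1.29], [0.1, 2.45], [-1.04, 4.18], [0.21, 1.99], [-2.66, 2.66]. Speed limits (rad/s): [2.57, 2.57, 3.14, 3.14, 3.14, 3.14, 3.14].

INTERFACE

Orientations are given as a 3x3 rotation matrix whose columns are the frame's x, y, z axes.
In Python, from workcell import sensors, vision, ticket, ctrl gives the robot as it stands. The module is installed in compiled form; this text tells all that it offers.
- The arm moves only by the tool send_rows, never from a script. Its argument "increments" is a list of rows, each a list of 7 numbers: the opening, from 0 (shut) to 1 (fully open), then the shift along the tool's x, y, z as a fraction of full scale, then the turn, a rotation vector about the tool's x, y, z as a fraction of full scale. A call has exactly 5 rows; each row shifts and turns the commanded pose from where the row before left it, along the tool's axes as they then stand; what a row does not reach is not made up. Full scale, the value 1, is 25 mm for a shift and 0.1 rad for a turn. A row lasts 1/10 s, in which the tool goes at most 50 mm and 8.59 degrees, less where a joint would pass 70% of its speed; a pose out of reach is approached as far as the arm can. A call with a number of a shift or a turn outside -1 to 1 is refused whole. A call with a gripper value outside its range is refused whole. The fingers move at their own pace and stop on an object; "newtons" is the grip in N (left out, the last holds). Time passes only in rows, so rows that do not move let the fingers close, or fill a call up. It gives the time, the measured TCP pose, the force, the opening and the grip force at its end, in the units of the state.
- sensors.observe(): the state, without advancing time (a new reading comes with each control period).
- vision.camera(name): name is "scene" or "top" or "wrist"; returns a dict with "image" (420x560x3 uint8, red, green, blue), "depth" (420x560 float32, mm along the optical axis (not along the pixel's ray), 0 where there is no reading), "fovy" (degrees; the focal length in pixels is half the picture's height over the tangent of half this angle, whatever the lens; pixels are square), "cx", "cy" (the principal point, pixels), "D" ([k1, k2, p1, p2, k3] as OpenCV has them; the pictures are not rectified), "cam_to_world" (4x4, takes a point from camera to world coordinates); the wrist camera has in their place "T_tool_cam" (4x4, takes a point from camera to tool coordinates, whose origin is the TCP and whose axes are the flange's). Camera axes: x right, y down, z forward; pixel columns grow to the right and rows downward; lengths in mm; the calibration is good to about 2 mm. A picture is of the moment at which its call begins: read the wrist's pose just before it.
- ticket.job_done(): hands the job in; it is judged then, once.
The state is a dict: "t": time; "q": joint angles; "joint_velocities": joint speeds; "joint_torque": joint torques, N m; "ee_pos": TCP position; "orientation": TCP orientation; "contact_force": force on the tool from outside, world axes, zero at the start; "ft_torque": the same for the moment, N m; "finger_gap": finger opening in mm; "finger_force": force on a finger pad.
Only numpy, scipy, OpenCV 4.12 (cv2) and the standard library are available. Lean on these libraries where they do the work, as an engineer would, in place of code of your own. Each camera call takes 0.05 s, during which the arm holds its last target. There are 200 camera calls.

TASK

Slide the silver aluminium block with five wells along its channel by its black post until its wells stand under the five probes, then press the blue probe head down by its red pad until it is fully home on the block, every probe in its own well. Leave the brass three-well block parked where it is at its end of the channel, and do not disturb the rubber stopper, the timer or the dropper bottle.

Things in the scene. Friction and masses are not known exactly. Their poses are not given: they have to be found in the camera images.
- station: Fixed station: grey channel 360 mm long (its y) and 56 mm wide, floor 8 mm thick, rails and end stops 18 mm high. Origin: on the bench at mid-channel, straight below the middle probe; front is -x (towards the robot), y along the channel, z up. Two rods with a cross bar stand behind the channel, x +42 to +62 mm, y +-38 mm, top 135 mm above the bench.
- probe_head (a joint): Travel of the blue probe head down its guide rods, m: 0 fully up, 0.034 to 0.035 fully home with its underside resting on the block. It stays where it is left (friction, no spring); about 4 N moves it down, up to 15 N steers the probes in. The head is a bar 26 x 84 x 14 mm, its underside 84 mm above the bench when up.
- probe_tip (a point): Tip of the middle one of the five steel probes under the head: 6.4 mm thick, 30 mm long, 16 mm apart in a row along the station's y, tapered over the last 6 mm to 2 mm. Tips are 54 mm above the bench when the head is up, 4 mm above the blocks.
- press_pad (a point): Centre of the top of the round red pad (32 mm diameter, 10 mm high) in the middle of the probe head, where it is pressed down; 108 mm above the bench when up, 73 to 74 mm when home. Straight above the middle probe.
- block_five: Silver aluminium well block, 40 x 92 x 42 mm, about 0.45 kg, loose in the channel (1.5 mm play each side at most), low friction. Origin: centre of its underside, 8 mm above the bench; axes parallel to the station's. In place when its origin is over the station's; within 3 mm along y the probes centre it themselves. It starts left or right of the head, 100 to 130 mm away.
- block_five_well (a point): Centre of the mouth of the middle well in the top of the five-well block (50 mm above the bench, over the block's origin). Five wells 10 mm wide, 36 mm deep, with 2 mm chamfers, 16 mm apart along the block's y.
- block_five_post (a point): Top centre of the five-well block's upright black post, 14 mm diameter, on a steel arm: 60 mm in front (-x) of the block's centre, from 22 to 70 mm above the bench. The block is pushed along the channel by it, from either side.
- block_three: Brass block of the same size and with the same black post in front, but three wider wells. Parked in the channel on the other side of the head; to be left there. Origin: centre of its underside.
- stopper: Black rubber stopper, tapered, 29 mm diameter, 22 mm high, standing on the bench behind the station. Origin: centre of its underside.
- timer: White bench timer, 74 x 71 x 18 mm, lying on the bench to the left of the station. Origin: centre of its underside.
- dropper: Brown dropper bottle, 34 mm diameter, 102 mm high, standing on the bench behind the station. Origin: centre of its underside.

How it is judged (in metres and radians):
On the way:
1. the five-well block stands under the probes (within 6 mm along the channel) with the probes still above it (y of block_five in the frame of station between -0.006 and 0.006 m and value of joint probe_head below 0.012 m), for 0.1 s.
At the end, for the whole second after the job is handed in: The probe head is home (joint above 32.5 mm), the five-well block lies flat in the channel under it, centred within 4 mm of the station's origin and aligned with it within 0.06 rad, at rest (value of joint probe_head above 0.0325 m and horizontal distance between block_five and station below 0.004 m and angle between the y axis of block_five and the y axis of station, either way round below 0.06 rad and angle between block_five's own z axis and vertical below 0.05 rad and height (world z) of block_five below 0.011 m and linear speed of block_five below 0.01 m/s); the robot touches nothing.
It fails at once if the brass three-well block is moved more than 20 mm (distance of block_three from where it was at the start of the episode above 0.02 m).
It fails at once if the rubber stopper is moved more than 20 mm (distance of stopper from where it was at the start of the episode above 0.02 m).
It fails at once if the timer is moved more than 20 mm (distance of timer from where it was at the start of the episode above 0.02 m).
It fails at once if the dropper bottle is moved more than 20 mm (distance of dropper from where it was at the start of the episode above 0.02 m).
It also fails if it takes over 48 s, if anything falls off the work surface, if the arm or the gripper's body presses on something with over 40 N, if the wrist force passes 120 N, or if a joint passes its speed limit or range.

## Working session

There is one attempt and no reset: what is moved stays moved. The work goes in short steps, Python scripts to look and compute and a tool call to move; the robot and the scene stay as the last step left them, time stands still between calls to the robot, and variables do not carry over. Pictures are saved under pics/ and viewed, at most 10 in all, crops included, and the job is handed in when it is done.

Besides the shell and the picture viewer there is one more tool, called as name(argument=value, ...) on one line, values as JSON. send_rows: Moves the arm, as the interface text tells. Shift numbers are shares of 25 mm and turn numbers shares of 0.1 rad, none past 1 either way. Its arguments: {"type":"object","properties":{"increments":{"type":"array"},"newtons":{"type":"number"}},"required":["increments"]}

```bash
mkdir -p pics
cat > h.py <<'E'
import numpy as np, cv2
from workcell import sensors, vision, ticket, ctrl
def cam(n):
    c=vision.camera(n); h,w=c["image"].shape[:2]
    f=h/2/np.tan(np.radians(c["fovy"])/2)
    c["K"]=np.array([[f,0,c["cx"]],[0,f,c["cy"]],[0,0,1]]); return c
def plane(c,uv,z):
    p=cv2.undistortPoints(np.float64(uv).reshape(-1,1,2),c["K"],np.float64(c["D"])).reshape(-1,2)
    T=c["cam_to_world"]; d=np.c_[p,np.ones(len(p))]@T[:3,:3].T; o=T[:3,3]
    return o+d*((z-o[2])/d[:,2])[:,None]
def cloud(c):
    h,w=c["depth"].shape; v,u=np.mgrid[:h,:w]
    p=cv2.undistortPoints(np.float64(np.c_[u.ravel(),v.ravel()]).reshape(-1,1,2),c["K"],np.float64(c["D"])).reshape(-1,2)
    d=c["depth"].ravel()[:,None]; P=np.c_[p,np.ones(len(p))]*d
    P=P@c["cam_to_world"][:3,:3].T+c["cam_to_world"][:3,3]; P[d[:,0]==0]=np.nan
    return P.reshape(h,w,3)
E
python3 - <<'E'
from h import *
for n in("scene","top"):
    c=cam(n); cv2.imwrite(f"pics/{n}0.png",c["image"][:,:,::-1]); print(n,c["cam_to_world"].round(2).tolist(),c["fovy"])
    np.savez(f"{n}0.npz",**c)
s=sensors.observe(); print(s["t"],s["orientation"],s["contact_force"])
E
```

```text
scene [[-0.9, -0.23, 0.36, 204.37], [-0.43, 0.49, -0.76, 715.37], [-0.0, -0.84, -0.54, 683.93], [0.0, 0.0, 0.0, 1.0]] 50.92402489661373
top [[0.03, -0.99, 0.13, 458.37], [-1.0, -0.03, -0.02, -103.29], [0.02, -0.13, -0.99, 1150.74], [0.0, 0.0, 0.0, 1.0]] 50.38080161550326
0.1 [[ 8.92987766e-01  4.50080138e-01 -8.47716726e-04]
 [ 4.50080933e-01 -8.92986403e-01  1.56154274e-03]
 [-5.41801400e-05 -1.77597970e-03 -9.99998421e-01]] [0.11203927 1.03073371 0.97078607]
```

View pics/scene0.png

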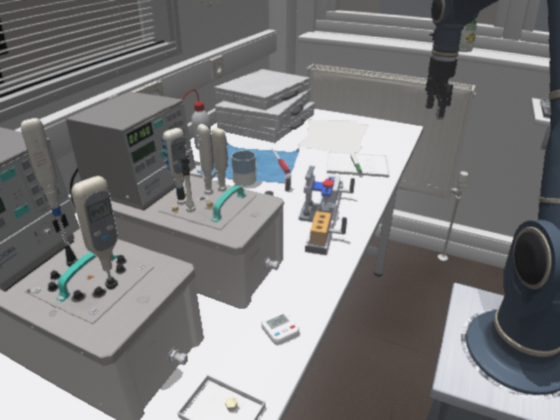

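View pics/top0.png

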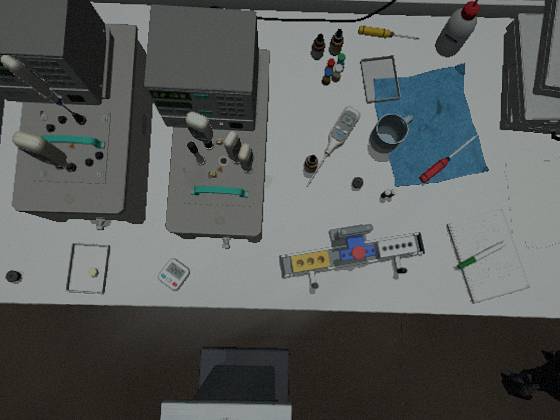

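The top view shows the red pad at about (360,253), brass block at (310,262), silver block at (398,246), its post at about (401,271) and the brass post at (314,286). Everything else is well clear of the front side.

Run:
```python
from h import *
c=dict(np.load("top0.npz")); im=c["image"]; hsv=cv2.cvtColor(im,cv2.COLOR_RGB2HSV); P=cloud(c)
def blob(m,box):
    u0,v0,u1,v1=box; k=np.zeros(m.shape,np.uint8); k[v0:v1,u0:u1]=m[v0:v1,u0:u1]
    n,l,s,ce=cv2.connectedComponentsWithStats(k); 
    return [(s[i,4],ce[i].round(1),np.nanmedian(P[l==i],0).round(1)) for i in np.argsort(-s[1:,4])[:6]+1]
H,S,V=cv2.split(hsv)
red=blob(((H<8)|(H>172))&(S>120)&(V>80),(335,235,385,275)); print("red",red); pad=plane(c,[red[0][1]],108); print(pad)
# green/brass etc
d=blob(V<60,(270,258,440,300)); print("dark",d)
w=blob(V<110,(380,232,422,258)); print("wells",w)
for x in w: print(x[0],plane(c,[x[1]],50).round(1))
for x in d: print(x[0],plane(c,[x[1]],70).round(1))
# rail direction : points 12<z<22 in station region
Q=P[225:285,275:430].reshape(-1,3); q=Q[(Q[:,2]>45)&(Q[:,2]<56)]
print(len(q)); r=cv2.minAreaRect(np.float32(q[:,:2])); print(r)
b=blob(((H>10)&(H<32)&(S>120)&(V>60)),(280,240,340,280));print("brass",b[:1])
q=Q[(Q[:,2]>14)&(Q[:,2]<54)]; print("channel",cv2.minAreaRect(np.float32(q[:,:2])), cv2.fitLine(np.float32(q[:,:2]),cv2.DIST_HUBER,0,.01,.01).ravel())
cv2.imwrite("pics/crop.png",cv2.resize(im[215:300,270:435,::-1],None,fx=4.8,fy=4.8,interpolation=cv2.INTER_CUBIC))
```

```text
red [(np.int32(129), array([358.2, 252.2]), array([ 521.9, -301.9,  106.3]))]
[[ 521.57723431 -301.87537053  108.        ]]
dark [(np.int32(42), array([401.2, 270.2]), array([ 484.5, -416.5,   61.4])), (np.int32(19), array([314.2, 285.3]), array([ 441.9, -203.5,   66.8])), (np.int32(15), array([282.9, 271.6]), array([ 471.5, -129.4,   16.8])), (np.int32(3), array([281.7, 261. ]), array([ 499. , -126. ,   13.8])), (np.int32(3), array([395., 264.]), array([ 500.8, -417.1,    1.2])), (np.int32(3), array([377., 258.]), array([ 514.3, -369.1,    8.3]))]
wells [(np.int32(223), array([410.9, 248.2]), array([ 535.1, -468.5,   13. ])), (np.int32(18), array([396.7, 246.1]), array([ 544.9, -412.7,   44.1])), (np.int32(17), array([403.4, 244.9]), array([ 548.2, -429.9,   37. ])), (np.int32(16), array([409.5, 244. ]), array([ 551.1, -445.5,   36.5])), (np.int32(16), array([384.3, 248.1]), array([ 539.1, -382.3,   31.9])), (np.int32(15), array([390.5, 247.1]), array([ 541.7, -398.4,   38.4]))]
223 [[ 539.1 -443.3   50. ]]
18 [[ 543.2 -408.2   50. ]]
17 [[ 546.7 -424.8   50. ]]
16 [[ 549.4 -439.9   50. ]]
16 [[ 537.3 -377.5   50. ]]
15 [[ 540.2 -392.8   50. ]]
42 [[ 483.9 -413.2   70. ]]
19 [[ 441.4 -203.9   70. ]]
15 [[ 471.7 -128.    70. ]]
3 [[ 497.  -124.4   70. ]]
3 [[ 498.3 -398.3   70. ]]
3 [[ 511.3 -354.8   70. ]]
1047
((517.37255859375, -302.81201171875), (109.06147003173828, 312.5202331542969), 8.738151550292969)
brass [(np.int32(501), array([310. , 261.1]), array([ 499.2, -194.9,   48.4]))]
channel ((526.8151245117188, -301.7450256347656), (130.49105834960938, 369.2843322753906), 9.389246940612793) [ 1.9222467e-01 -9.8135096e-01  5.2209619e+02 -3.1192685e+02]
```

View pics/crop.png

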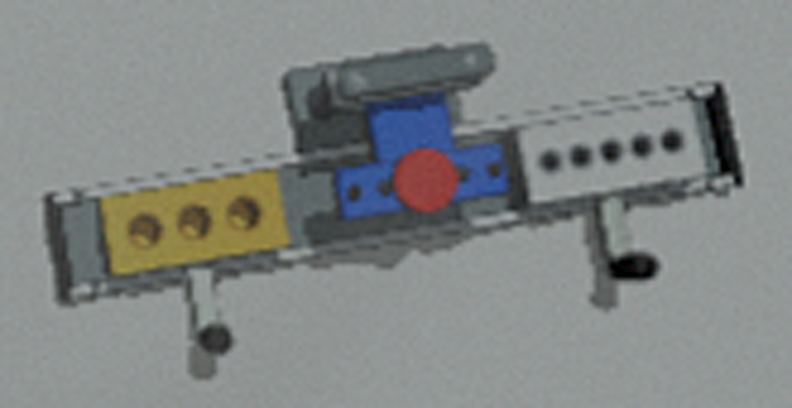

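send_rows(increments=[[1, 0, 0, 0, 0, 0, 0.92], [1, 0, 0, 0, 0, 0, 0.92], [1, 0, 0, 0, 0, 0, 0.92], [1, 0.5, -0.35, 0, 0, 0, 0], [1, 0.8, -0.55, 0, 0, 0, 0]], newtons=20)

```text
t: 0.6
ee_pos: [330.6, -574.5, 230.7]
orientation: [[0.982, 0.189, -0.001], [0.189, -0.982, 0.0], [-0.001, -0.001, -1.0]]
contact_force: [0.8, -0.3, -0.5]
finger_gap: 85.5
finger_force: 0.0
```

send_rows(increments=[[1, 0.8, -0.55, 0.4, 0, 0, 0], [1, 0.8, -0.55, 0.4, 0, 0, 0], [1, 0.8, -0.55, 0.4, 0, 0, 0], [1, 0.8, -0.55, 0.4, 0, 0, 0], [1, 0.8, -0.55, 0.4, 0, 0, 0]])

```text
t: 1.1
ee_pos: [418.1, -485.8, 180.7]
orientation: [[0.981, 0.193, 0.0], [0.193, -0.981, 0.001], [0.0, -0.001, -1.0]]
contact_force: [0.3, 0.0, -1.2]
finger_gap: 85.4
finger_force: 0.0
```

```bash
cat > go.py <<'E'
from h import *
import sys
def go(x,y,z,th=.191):
    s=sensors.observe(); R=s["orientation"]; p=s["ee_pos"]
    print("t",s["t"],"p",np.round(p,1),"gap",s["finger_gap"],"F",np.round(s["contact_force"],1),"units to go",(R.T@(np.array([x,y,z])-p)/25).round(2),"yaw",np.arctan2(R[1,0],R[0,0]).round(3),"z",R[:,2].round(3),"q",np.round(s["q"],2))
if __name__=="__main__": go(*map(float,sys.argv[1:]))
E
python3 - <<'E'
from go import *
go(484.5,-419.5,150)
c=cam("top"); cv2.imwrite("pics/t1.png",c["image"][:,:,::-1])
w=cam("wrist"); print(np.round(w["T_tool_cam"],2)); cv2.imwrite("pics/w1.png",w["image"][:,:,::-1]); np.savez("w1.npz",**w)
E
```

```text
t 1.1 p [ 418.1 -485.8  180.7] gap 85.41597551299515 F [ 0.3  0.  -1.2] units to go [ 3.12 -2.09  1.23] yaw 0.194 z [ 0.     0.001 -1.   ] q [ 0.82  0.46 -0.03  1.67  0.02  1.01 -0.6 ]
[[   0.     -0.95   -0.3    76.26]
 [   1.      0.     -0.     -0.46]
 [   0.     -0.3     0.95 -142.97]
 [   0.      0.      0.      1.  ]]
```

View pics/w1.png

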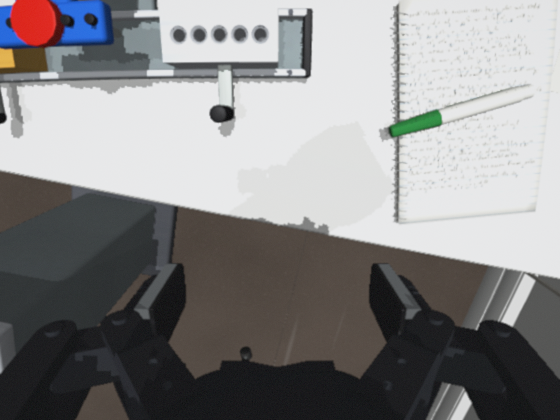

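The wrist view shows the five wells at (179–260, 34), the silver block's post at (220,113) and the red pad at (35,20), slightly cut off at the top. I'll refine the post position from here.

Run:
```python
from go import *
c=dict(np.load("w1.npz")); s=sensors.observe(); T=np.eye(4); T[:3,:3]=s["orientation"]; T[:3,3]=s["ee_pos"]; c["cam_to_world"]=T@c["T_tool_cam"]
g=cv2.cvtColor(c["image"],cv2.COLOR_RGB2GRAY)
m=(g<70).astype(np.uint8); m[45:95]=0; m[130:]=0; m[:20]=0; m[:,:165]=0; m[:,275:]=0
n,l,st,ce=cv2.connectedComponentsWithStats(m)
P=cloud(c)
for i in range(1,n):
    if st[i,4]>20: 
        q=P[l==i]; print(st[i],ce[i].round(1),plane(c,[ce[i]],50 if ce[i][1]<50 else 70).round(1))
        if ce[i][1]>90: t=q[q[:,2]>66]; print("post top",len(t),(t.min(0)+t.max(0))/2,np.nanmedian(q,0))
```

```text
[210 106  24  16 273] [221.6 113.8] [[ 482.6 -424.9   70. ]]
post top 195 [ 482.50297494 -422.47422964   69.50408507] [ 482.22072851 -424.90828836   70.27208719]
```

send_rows(increments=[[1, 0.6, -0.4, 0.2, 0, 0, 0], [1, 0.6, -0.4, 0.2, 0, 0, 0], [1, 0.6, -0.4, 0.2, 0, 0, 0], [1, 0.6, -0.4, 0.2, 0, 0, 0], [1, 0.6, -0.4, 0.2, 0, 0, 0]])

```text
t: 1.7
ee_pos: [481.1, -424.3, 156.4]
orientation: [[0.982, 0.19, 0.0], [0.19, -0.982, -0.0], [0.0, 0.0, -1.0]]
contact_force: [0.6, 0.6, -1.0]
finger_gap: 85.8
finger_force: 0.0
```

send_rows(increments=[[1, 0, 0, 0.9, 0, 0, 0], [1, 0, 0, 0.9, 0, 0, 0], [1, 0, 0, 0.9, 0, 0, 0], [1, 0, 0, 0.9, 0, 0, 0], [1, 0, 0, 0.6, 0, 0, 0]])

```text
t: 2.2
ee_pos: [480.3, -424.1, 49.7]
orientation: [[0.982, 0.19, -0.001], [0.19, -0.982, 0.001], [-0.001, -0.001, -1.0]]
contact_force: [-0.5, 0.1, -0.0]
finger_gap: 85.5
finger_force: 0.0
```

Run:
```python
from go import *
go(483,-422,40)
w=cam("wrist"); cv2.imwrite("pics/w2.png",w["image"][:,:,::-1])
```

```text
t 2.2 p [ 480.3 -424.1   49.7] gap 85.45085694234814 F [-0.5  0.1 -0. ] units to go [ 0.12 -0.06  0.39] yaw 0.192 z [-0.001  0.001 -1.   ] q [ 0.69  0.61 -0.05  1.77  0.04  0.77 -0.76]
```

View pics/w2.png

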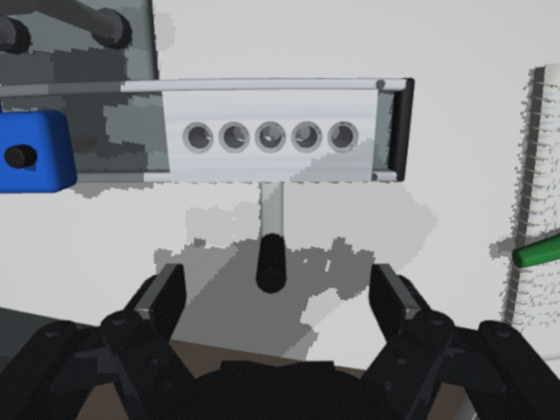

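The post top at about (270,280) stands midway between the open fingers, so I'll close.

send_rows(increments=[[1, 0.1, 0, 0.35, 0, 0, 0], [0, 0, 0, 0, 0, 0, 0], [0, 0, 0, 0, 0, 0, 0], [0, 0, 0, 0, 0, 0, 0], [0, 0, 0, 0, 0, 0, 0]], newtons=20)

```text
t: 2.75
ee_pos: [483.6, -424.6, 43.4]
orientation: [[0.982, 0.19, 0.001], [0.19, -0.982, -0.001], [0.001, 0.001, -1.0]]
contact_force: [0.3, 0.0, 0.2]
finger_gap: 28.2
finger_force: 0.0
```

send_rows(increments=[[0, 0, 0, 0, 0, 0, 0], [0, 0, 0, 0, 0, 0, 0], [0, 0, 0, 0, 0, 0, 0], [0, 0, 0, 0, 0, 0, 0], [0, 0, 0, 0, 0, 0, 0]])

```text
t: 3.25
ee_pos: [483.1, -424.1, 43.0]
orientation: [[0.982, 0.19, -0.0], [0.19, -0.982, 0.0], [-0.0, -0.0, -1.0]]
contact_force: [-2.0, 2.1, 5.2]
finger_gap: 13.3
finger_force: 21.9
```

```bash
python3 go.py 462.5 -316.5 41
```

```text
t 3.25 p [ 483.1 -424.1   43. ] gap 13.299994829991398 F [-2.   2.1  5.2] units to go [ 0.01 -4.38  0.08] yaw 0.191 z [-0.  0. -1.] q [ 0.69  0.62 -0.05  1.77  0.04  0.76 -0.76]
```

send_rows(increments=[[0, 0, -0.2, 0, 0, 0, 0], [0, 0, -0.4, 0, 0, 0, 0], [0, 0, -0.5, 0, 0, 0, 0], [0, 0, -0.5, 0, 0, 0, 0], [0, 0, -0.5, 0, 0, 0, 0]])

```text
t: 3.75
ee_pos: [473.4, -371.8, 43.0]
orientation: [[0.982, 0.19, 0.001], [0.19, -0.982, -0.001], [0.001, 0.001, -1.0]]
contact_force: [0.4, -2.4, 4.4]
finger_gap: 13.2
finger_force: 21.8
```

send_rows(increments=[[0, 0, -0.5, 0, 0, 0, 0], [0, 0, -0.5, 0, 0, 0, 0], [0, 0, -0.4, 0, 0, 0, 0], [0, 0, -0.3, 0, 0, 0, 0], [0, 0, -0.2, 0, 0, 0, 0]])

```text
t: 4.25
ee_pos: [464.3, -325.4, 42.7]
orientation: [[0.982, 0.19, 0.0], [0.19, -0.982, -0.0], [0.0, 0.0, -1.0]]
contact_force: [0.9, -3.4, 3.8]
finger_gap: 13.3
finger_force: 21.9
```

Run:
```python
from go import *
go(462.5,-316.5,41)
s=sensors.observe()
print("moved along u",(np.array(s["ee_pos"])-[483.1,-424.1,43])@[-.19,.982,0])
w=cam("wrist"); cv2.imwrite("pics/w3.png",w["image"][:,:,::-1]); T=np.eye(4); T[:3,:3]=s["orientation"]; T[:3,3]=s["ee_pos"]; w["cam_to_world"]=T@w["T_tool_cam"]; np.savez("w3.npz",**w)
c=cam("top"); np.savez("t3.npz",**c)
im=c["image"][215:300,270:435]; im=cv2.resize(im,None,fx=4.8,fy=4.8,interpolation=cv2.INTER_CUBIC); cv2.imwrite("pics/t3.png",im[:,:,::-1])
```

```text
t 4.25 p [ 464.3 -325.4   42.7] gap 13.304606895744971 F [ 0.9 -3.4  3.8] units to go [-0.   -0.36  0.07] yaw 0.191 z [ 0. -0. -1.] q [ 0.58  0.53 -0.05  1.95  0.04  0.66 -0.88]
moved along u 100.48250991102344
```

View pics/w3.png

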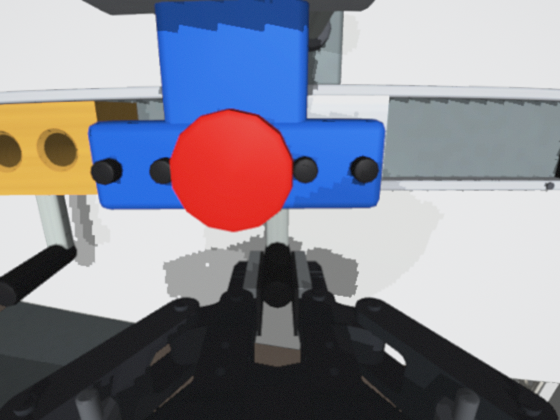

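The wrist view shows the pad centred near (232,170), the gripped post at (278,265), and the silver block's right edge at x≈388. The block still has to go left a little.

Run:
```python
from go import *
u=np.array([-.190,.982,0]); R=np.array([[.982,.19,0],[-.19,.982,0],[0,0,1]])
w=dict(np.load("w3.npz")); t=dict(np.load("t3.npz")); s=sensors.observe(); tcp=np.array(s["ee_pos"])
def red(c,box):
    hsv=cv2.cvtColor(c["image"],cv2.COLOR_RGB2HSV);H,S,V=cv2.split(hsv); m=(((H<8)|(H>172))&(S>120)&(V>80)).astype(np.uint8)
    k=np.zeros_like(m); a,b,d,e=box; k[b:e,a:d]=m[b:e,a:d]; cn=max(cv2.findContours(k,0,2)[0],key=cv2.contourArea)
    return cn.reshape(-1,2)
for n,c,box in(("w",w,(0,0,560,420)),("t",t,(335,235,385,275))):
    cn=red(c,box); P=plane(c,cn,108); (cx,cy),r=cv2.minEnclosingCircle(np.float32(P[:,:2])); pad=np.array([cx,cy,108])
    print(n,"pad",pad.round(1),"r",round(r,1),"TCP from pad, station axes",(R@(tcp-pad)).round(1))
# block right edge & rod pixels in wrist view: brightness profile between head and rails
g=cv2.cvtColor(w["image"],cv2.COLOR_RGB2GRAY).astype(int)
for v in(105,112,118):
    d=np.diff(g[v,370:410]); x=370.5+np.argmin(d); p=plane(w,[[x,v]],50)[0]
    print(v,x,(R@(p-pad)).round(1),(R@(p-tcp)).round(1))
# well row in the first wrist view relative to tcp at that time: -> well vs pad
t0=dict(np.load("top0.npz"))
cn=red(t0,(335,235,385,275));P=plane(t0,cn,108);(cx,cy),r=cv2.minEnclosingCircle(np.float32(P[:,:2])); pad0=np.array([cx,cy,108]);print("pad0",pad0,r,(R@(np.array([543.4,-408.6,50])-pad0)).round(1))
s0=dict(np.load("scene0.npz")); cn=red(s0,(300,150,345,215)); P=plane(s0,cn,108);print("scene pad",cv2.minEnclosingCircle(np.float32(P[:,:2])))
```

```text
w pad [ 521.7 -302.   108. ] r 15.5 TCP from pad, station axes [-61.  -11.3 -65.4]
t pad [ 520.9 -302.4  108. ] r 15.5 TCP from pad, station axes [-60.1 -11.2 -65.4]
105 388.5 [ 17.9 -57.2 -58. ] [ 78.  -46.    7.4]
112 387.5 [ 15.1 -57.  -58. ] [ 75.2 -45.9   7.4]
118 387.5 [ 12.7 -57.2 -58. ] [ 72.8 -46.1   7.4]
pad0 [ 521.70739746 -302.49783325  108.        ] 15.325638771057129 [   1.1 -108.3  -58. ]
scene pad ((521.6219482421875, -301.05426025390625), 15.250053405761719)
```

send_rows(increments=[[0, 0, -0.1, 0, 0, 0, 0], [0, 0, -0.15, 0, 0, 0, 0], [0, 0, -0.1, 0, 0, 0, 0], [0, 0, -0.1, 0, 0, 0, 0], [0, 0, 0, 0, 0, 0, 0]])

```text
t: 4.85
ee_pos: [461.8, -314.8, 42.6]
orientation: [[0.982, 0.19, -0.0], [0.19, -0.982, 0.0], [-0.0, -0.0, -1.0]]
contact_force: [0.1, -1.8, 5.8]
finger_gap: 13.1
finger_force: 22.0
```

Run:
```python
from go import *
R=np.array([[.982,.19,0],[-.19,.982,0],[0,0,1]]); go(461,-315,43)
s=sensors.observe(); tcp=np.array(s["ee_pos"])
w=cam("wrist"); cv2.imwrite("pics/w4.png",w["image"][:,:,::-1]); T=np.eye(4); T[:3,:3]=s["orientation"]; T[:3,3]=s["ee_pos"]; w["cam_to_world"]=T@w["T_tool_cam"]
H,S,V=cv2.split(cv2.cvtColor(w["image"],cv2.COLOR_RGB2HSV)); m=(((H<8)|(H>172))&(S>120)&(V>80)).astype(np.uint8)
cn=max(cv2.findContours(m,0,2)[0],key=cv2.contourArea).reshape(-1,2); P=plane(w,cn,108);(cx,cy),r=cv2.minEnclosingCircle(np.float32(P[:,:2])); pad=np.array([cx,cy,108])
print("pad",pad,r,"tcp-pad",(R@(tcp-pad)).round(1))
g=cv2.cvtColor(w["image"],cv2.COLOR_RGB2GRAY).astype(int); print(g[112,370:410])
```

```text
t 4.85 p [ 461.8 -314.8   42.6] gap 13.149636897704456 F [ 0.1 -1.8  5.8] units to go [-0.03  0.   -0.02] yaw 0.191 z [-0.  0. -1.] q [ 0.56  0.52 -0.05  1.97  0.04  0.66 -0.9 ]
pad [ 521.72729492 -301.97921753  108.        ] 15.533134460449219 tcp-pad [-61.3  -1.2 -65.4]
[225 226 226 226 226 227 227 227 227 226 219 210 206 205 210 221 226 227
 228 222 177 148 144 143 145 144 146 147 146 146 147 146 147 147 147 148
 149 148 146 146]
```

View pics/w4.png

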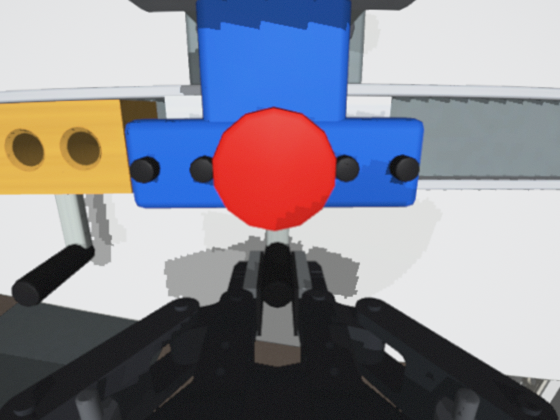

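The pad (274,168) is now nearly in line with the post and block (edges 165 and 390). After a last 1 mm, I'll release and rise.

send_rows(increments=[[0, 0, -0.05, 0, 0, 0, 0], [0, 0, 0, 0, 0, 0, 0], [0.5, 0, 0, 0, 0, 0, 0], [0.5, 0, 0, 0, 0, 0, 0], [0.5, 0, 0, 0, 0, 0, 0]])

```text
t: 5.4
ee_pos: [461.1, -312.4, 41.7]
orientation: [[0.982, 0.191, -0.002], [0.191, -0.982, 0.002], [-0.002, -0.002, -1.0]]
contact_force: [0.4, -0.1, -1.0]
finger_gap: 42.5
finger_force: 0.0
```

send_rows(increments=[[0.5, 0, 0, -0.5, 0, 0, 0], [0.5, 0, 0, -0.8, 0, 0, 0], [0.5, 0, 0, -0.9, 0, 0, 0], [0.5, 0, 0, -0.9, 0, 0, 0], [0.5, 0, 0, -0.9, 0, 0, 0]])

```text
t: 5.9
ee_pos: [461.8, -313.5, 144.2]
orientation: [[0.982, 0.19, 0.0], [0.19, -0.982, 0.0], [0.0, -0.0, -1.0]]
contact_force: [0.3, 0.2, 0.2]
finger_gap: 42.6
finger_force: 0.0
```

send_rows(increments=[[0, 0, 0, -0.3, 0, 0, 0], [0, 0, 0, 0, 0, 0, 0], [0, 0, 0, 0, 0, 0, 0], [0, 0, 0, 0, 0, 0, 0], [0, 0, 0, 0, 0, 0, 0]])

```text
t: 6.4
ee_pos: [461.3, -313.4, 149.0]
orientation: [[0.982, 0.19, -0.002], [0.19, -0.982, 0.001], [-0.002, -0.001, -1.0]]
contact_force: [0.3, -0.5, -0.2]
finger_gap: 0.0
finger_force: 0.0
```

Run:
```python
from go import *
R=np.array([[.982,.19,0],[-.19,.982,0],[0,0,1]]); go(521.7,-302,125)
s=sensors.observe(); tcp=np.array(s["ee_pos"])
w=cam("wrist"); cv2.imwrite("pics/w5.png",w["image"][:,:,::-1]); T=np.eye(4); T[:3,:3]=s["orientation"]; T[:3,3]=s["ee_pos"]; w["cam_to_world"]=T@w["T_tool_cam"]
P=cloud(w); Q=(P.reshape(-1,3)-[521.7,-302,0])@R.T
m=(abs(Q[:,2]-50)<3)&(abs(Q[:,0])<22)&(abs(Q[:,1])<60); print("block y extent",m.sum(),np.percentile(Q[m,1],[.5,99.5]))
m=(abs(Q[:,2]-70)<4)&(abs(Q[:,0]+60)<12)&(abs(Q[:,1])<15); print("post",m.sum(),Q[m].min(0) if m.any() else 0,Q[m].max(0) if m.any() else 0)
```

```text
t 6.4 p [ 461.3 -313.4  149. ] gap 0.04834039980679898 F [ 0.3 -0.5 -0.2] units to go [2.46 0.01 0.95] yaw 0.191 z [-0.002  0.001 -1.   ] q [ 0.57  0.37 -0.06  1.9   0.03  0.88 -0.88]
block y extent 720 [-45.81189797  45.682398  ]
post 274 [-65.97721979  -6.51772837  66.04109745] [-52.53556009   6.86865601  72.16634316]
```

View pics/w5.png

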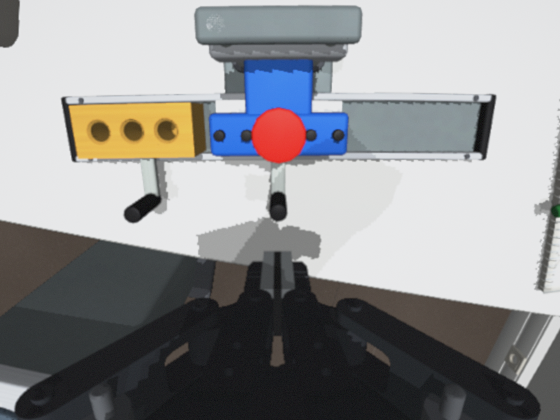

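The block is centred to within 0.2 mm (post midway at y≈0.2, edges ±45.7) and the brass block is still parked. Next I'll go over the pad with the fingers shut and press.

send_rows(increments=[[0, 0.4, 0, 0, 0, 0, 0], [0, 0.7, 0, 0, 0, 0, 0], [0, 0.7, 0, 0, 0, 0, 0], [0, 0.65, 0, 0, 0, 0, 0], [0, 0, 0, 0.5, 0, 0, 0]])

```text
t: 6.95
ee_pos: [526.8, -301.0, 138.7]
orientation: [[0.981, 0.193, 0.006], [0.193, -0.981, -0.001], [0.005, 0.002, -1.0]]
contact_force: [-0.8, -0.3, -0.2]
finger_gap: -0.2
finger_force: 0.0
```

send_rows(increments=[[0, 0, 0, 0.4, 0, 0, 0], [0, 0, 0, 0.3, 0, 0, 0], [0, 0, 0, 0.2, 0, 0, 0], [0, 0, 0, 0.15, 0, 0, 0], [0, 0, 0, 0.15, 0, 0, 0]])

```text
t: 7.45
ee_pos: [521.8, -302.5, 107.5]
orientation: [[0.982, 0.189, 0.0], [0.189, -0.982, -0.0], [0.0, 0.0, -1.0]]
contact_force: [-2.0, 0.2, 3.8]
finger_gap: -0.3
finger_force: 2.0
```

send_rows(increments=[[0, 0, 0, 0.15, 0, 0, 0], [0, 0, 0, 0.15, 0, 0, 0], [0, 0, 0, 0.15, 0, 0, 0], [0, 0, 0, 0.15, 0, 0, 0], [0, 0, 0, 0.15, 0, 0, 0]])

```text
t: 7.95
ee_pos: [521.9, -302.5, 88.7]
orientation: [[0.982, 0.189, -0.0], [0.189, -0.982, -0.0], [-0.0, 0.0, -1.0]]
contact_force: [-2.8, -0.2, 4.5]
finger_gap: 0.3
finger_force: 2.2
```

Force is about 4.5 N, so the probes are entering freely. About 15 mm remains.

send_rows(increments=[[0, 0, 0, 0.15, 0, 0, 0], [0, 0, 0, 0.15, 0, 0, 0], [0, 0, 0, 0.1, 0, 0, 0], [0, 0, 0, 0.08, 0, 0, 0], [0, 0, 0, 0.05, 0, 0, 0]])

```text
t: 8.45
ee_pos: [522.1, -302.4, 75.4]
orientation: [[0.982, 0.19, 0.0], [0.19, -0.982, -0.0], [0.0, 0.0, -1.0]]
contact_force: [-1.1, -0.1, 4.5]
finger_gap: 0.0
finger_force: 2.1
```

send_rows(increments=[[0, 0, 0, 0.05, 0, 0, 0], [0, 0, 0, 0.03, 0, 0, 0], [0, 0, 0, 0.02, 0, 0, 0], [0, 0, 0, 0, 0, 0, 0], [0, 0, 0, 0, 0, 0, 0]])

```text
t: 8.95
ee_pos: [522.2, -302.4, 74.1]
orientation: [[0.982, 0.19, 0.001], [0.19, -0.982, -0.0], [0.0, 0.001, -1.0]]
contact_force: [-4.5, 0.1, 9.8]
finger_gap: 0.2
finger_force: 4.8
```

Force has risen to 9.8 N at z = 74.1. One small push should show whether it is at the stop.

send_rows(increments=[[0, 0, 0, 0.03, 0, 0, 0], [0, 0, 0, 0.03, 0, 0, 0], [0, 0, 0, 0.03, 0, 0, 0], [0, 0, 0, 0, 0, 0, 0], [0, 0, 0, 0, 0, 0, 0]])

```text
t: 9.45
ee_pos: [522.2, -302.4, 74.0]
orientation: [[0.982, 0.189, 0.001], [0.189, -0.982, -0.001], [0.0, 0.001, -1.0]]
contact_force: [-7.6, 2.4, 23.3]
finger_gap: 0.1
finger_force: 11.5
```

A hard stop at 74.0, which is 34 mm of travel, so it is home. I'll retreat and verify.

send_rows(increments=[[0, 0, 0, -0.2, 0, 0, 0], [0, 0, 0, -0.5, 0, 0, 0], [0, 0, 0, -0.8, 0, 0, 0], [0, 0, 0, -0.9, 0, 0, 0], [0, 0, 0, -0.6, 0, 0, 0]])

```text
t: 9.95
ee_pos: [523.1, -301.9, 147.4]
orientation: [[0.982, 0.19, 0.002], [0.19, -0.982, -0.0], [0.002, 0.001, -1.0]]
contact_force: [-0.6, -0.0, -0.3]
finger_gap: -0.2
finger_force: 0.0
```

send_rows(increments=[[0, -0.5, 0, 0, 0, 0, 0], [0, -0.8, 0, 0, 0, 0, 0], [0, -0.8, 0, 0, 0, 0, 0], [0, -0.4, 0, 0, 0, 0, 0], [0, 0, 0, 0, 0, 0, 0]])

```text
t: 10.45
ee_pos: [458.4, -314.5, 145.1]
orientation: [[0.982, 0.187, -0.002], [0.187, -0.982, 0.001], [-0.002, -0.001, -1.0]]
contact_force: [0.1, -0.4, -0.0]
finger_gap: 0.3
finger_force: 0.0
```

Run:
```python
from go import *
R=np.array([[.982,.19,0],[-.19,.982,0],[0,0,1]]); go(521.7,-302,125)
s=sensors.observe(); w=cam("wrist"); cv2.imwrite("pics/w6.png",w["image"][:,:,::-1]); T=np.eye(4); T[:3,:3]=s["orientation"]; T[:3,3]=s["ee_pos"]; w["cam_to_world"]=T@w["T_tool_cam"]
P=cloud(w); H,S,V=cv2.split(cv2.cvtColor(w["image"],cv2.COLOR_RGB2HSV)); m=((H<8)|(H>172))&(S>120)&(V>80)
Q=(P-[521.7,-302,0])@R.T; print("pad",np.nanmedian(Q[m],0))
q=Q.reshape(-1,3); m=(abs(q[:,2]-50)<3)&(abs(q[:,0])<22)&(abs(q[:,1])<60); print("block y",np.percentile(q[m,1],[.5,99.5]))
m=(abs(q[:,2]-70)<4)&(abs(q[:,0]+60)<12)&(abs(q[:,1])<15); print("post",q[m].min(0),q[m].max(0))
```

```text
t 10.45 p [ 458.4 -314.5  145.1] gap 0.2696652764346589 F [ 0.1 -0.4 -0. ] units to go [ 2.58 -0.02  0.8 ] yaw 0.188 z [-0.002  0.001 -1.   ] q [ 0.57  0.37 -0.06  1.91  0.03  0.87 -0.88]
pad [-0.26667908  0.17859673 74.33128341]
block y [-45.76676147  45.81673063]
post [-66.09531542  -7.01566761  66.074591  ] [-52.87966451   6.85318142  72.05907704]
```

View pics/w6.png

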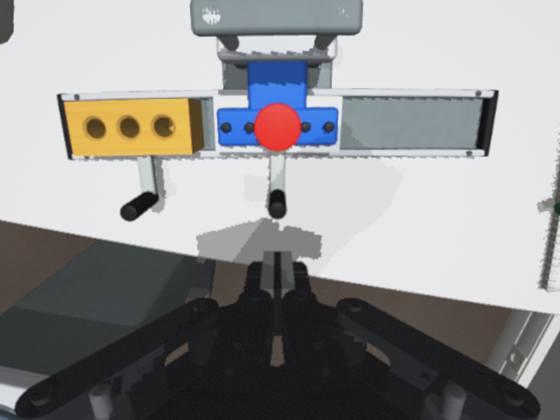

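The head sits on the block with the pad at (278,127) and z ≈ 74. The block is centred, the brass block is still at its end stop, and the arm is clear.

```bash
python3 -c "
from h import *
print(ticket.job_done())"
```

```text
the job is handed in; nothing more can be done
None
```

Job handed in (no verdict was returned): the five-well block is centred under the probes to within about 0.2 mm, the probe head is home (pad at 74 mm, about 34 mm of travel), the brass block is still at its end of the channel, and the arm is clear of everything.

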